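# Seat a sample carrier against the sprung plunger and hold it on its stops

### The job

Pick up the sample carrier that has the narrow tongue (not the plain-ended one) and lay it flat in the channel of the measuring fixture, tongue towards the sprung plunger but not touching it yet. Then slide it along the channel so that the tongue pushes the plunger back until the carrier's shoulders rest firmly against the hard stops, without ramming them, and finish while holding it there: do not let go. Leave everything else where it stands.

Things in the scene. Friction and masses are not known exactly. Their poses are not given: they have to be found in the camera images.
- carrier: Loose sample carrier, 0.10 to 0.21 kg: aluminium plate 60 (x) by 44 (y) by 10 mm thick; from the middle of its +x end a tongue 20 long, 16 wide, 10 mm thick; on its middle a grey grip block, 22 x 22 mm (sides along x, y), from 10 to 44 mm above the underside. Origin: underside, under the grip block. Shoulders at x = +30, tongue tip +50, rear -30 mm. Starts flat, in either of two places.
- tongue_tip (a point): Middle of the end face of the carrier's tongue: 50 mm along the carrier's +x from its origin, 5 mm above its underside.
- blank: Bystander: the look-alike blank with no tongue, a 44 mm wide, 80 mm long plain rectangular plate 10 mm thick with the same 22 x 22 x 44 mm high grip block. Origin on its underside under the grip block; the plate runs from x = -30 to +50 mm. Leave it alone.
- fixture: Fixed measuring fixture, place and yaw vary; plate 210 (x) by 96 mm. Origin: on the worktop under its middle; +x: push direction. Channel floor 12 mm above the worktop, between two rails 48 mm apart (y = -24, +24 mm, x = -90 to +5 mm, flared tops 26 mm above the worktop, 65 mm apart); open above and at the -x end. Grey spring housing at x = 65 to 99 mm, 44 mm wide, 46 mm high.
- stop_blocks: The fixture's two dark steel hard stops, one on each side of the plunger: front faces at fixture x = 25 mm, each 14 mm wide (y = 12 to 26 and -12 to -26 mm), tops 32 mm above the worktop. The slot between them is 24 mm wide and lets the tongue through. Origin: on the channel floor midway between their front faces. A push of 5 to 20 N on them is right; over 40 N is too much.
- stop_face (a point): Point on the channel floor midway between the front faces of the two stops (fixture x = 25 mm, 12 mm above the worktop), same axes as the fixture. At the end the carrier's origin lies 30 mm short of it (fixture x = -5 mm).
- load_point (a point): Point on the channel floor (fixture x = -35 mm, 12 mm above the worktop), same axes as the fixture: with the carrier's origin here and its axes along the fixture's, it lies in the channel with the tongue tip 18 mm short of the plunger and the shoulders 30 mm short of the stops.
- plunger (a joint): Travel of the sprung plunger in m: 0 = right out, grows as it is pushed back along fixture +x; 0.012 when the carrier's shoulders meet the stops, 0.016 its own limit. Spring force 3 N at 0, 7.8 N at 0.012 (400 N/m).
- plunger_tip (a point): Centre of the plunger's front face, a steel head 13 mm across, 18.5 mm above the worktop in the slot between the stops; at rest it is 8 mm behind the stop faces (fixture x = 33 mm).
- weight_50: Bystander: small knobbed calibration weight, 22 mm across, 30 mm high. Origin: centre of its underside.
- beaker_25: Bystander: small clear beaker, 35 mm across, 46 mm high. Origin: centre of its underside.
- petri_b: Bystander: clear petri dish, 90 mm across, 14 mm high. Origin: centre of its underside.
- vial_2: Bystander: clear sample vial with a white cap, 25 mm across, 57 mm high. Origin: centre of its underside.
- tape_roll: Bystander: roll of tape lying flat, 68 mm across, 16 mm high. Origin: centre of its underside.
Things that resemble listed ones, but are neither listed nor needed, are in the scene too. What is shaped like the carrier but blue or purple is not meant.

How it is judged (in metres and radians):
On the way:
1. the carrier lies flat in the channel, tongue towards the plunger, plunger not yet pressed (z of carrier in the frame of fixture between 0.01 and 0.0145 m and y of carrier in the frame of fixture between -0.005 and 0.005 m and y of tongue_tip in the frame of fixture between -0.006 and 0.006 m and angle between carrier's own z axis and vertical below 0.06 rad and x of tongue_tip in the frame of fixture above -0.04 m and x of carrier in the frame of fixture below -0.017 m and value of joint plunger below 0.002 m), for 0.2 s.
At the end, for the whole second after the job is handed in: The carrier lies flat in the channel (within 2 mm of the floor, 5 mm of the centre line, 0.07 rad), tongue towards the plunger, its shoulders within 2 mm of the stops and pressing on them with 1 to 40 N, the plunger pushed back at least 10.5 mm, and the fingers still pressing on the carrier (z of carrier in the frame of fixture between 0.01 and 0.0145 m and y of carrier in the frame of fixture between -0.005 and 0.005 m and y of tongue_tip in the frame of fixture between -0.006 and 0.006 m and angle between carrier's own z axis and vertical below 0.06 rad and x of carrier in the frame of fixture between -0.0075 and -0.003 m and x of tongue_tip in the frame of fixture between 0.0425 and 0.0475 m and value of joint plunger above 0.0105 m and angle between the x axis of carrier and the x axis of fixture, either way round below 0.07 rad and contact force between carrier and stop_blocks between 1 and 40 N and contact force between the fingers and carrier above 1 N); the arm keeps its last pose, push and grip.
It fails at once if a bystander was moved more than 25 mm (distance of any of blank, weight_50, beaker_25, petri_b, vial_2, tape_roll from where it was at the start of the episode above 0.025 m).
It fails at once if the carrier was rammed against the stops (over 60 N) (contact force between carrier and stop_blocks above 60 N).
It also fails if it takes over 51 s, if anything falls off the work surface, if the arm or the gripper's body presses on something with over 40 N, if the wrist force passes 120 N, or if a joint passes its speed limit or range.

### The arm

A 6-joint arm with a two-finger parallel gripper is mounted at the origin on a cart in front of the work surface, level with it; the furniture and walls round the work are solid. World frame = base frame: x ahead of the robot, y to its left, z up, the work surface at z = 0. Lengths are in mm, angles in rad, forces in N, time in s.
With the tool pointing down it reaches from about 250 to 850 mm from the base axis. Payload 12.5 kg.
Tool frame: the origin (TCP) lies between the finger pads; the fingertips stand 8 mm ahead of it and the grasp point (between the pads) lies 11 mm behind it; z points along the fingers, y is the line along which they close (so a half turn about z gives the same grasp; the last joint's range is limited). The gripper opens to 93 mm and grips with 3 to 60 N. Pads are 15 mm wide; open, the fingers measure 128 mm over their backs; the gripper's body (75 mm by 188 mm) begins 65 mm behind the grasp point.
Start: joints at [-1.435, 0.351, 1.652, -0, 1.139, -0.085], TCP at [120.477, -536.628, 195.433] pointing down, gripper open.
Joint ranges: [-2.75, 2.75], [-0.79, 2.1], [0.01, 2.65], [-1.57, 4.71], [0.07, 3.14], [-2.87, 2.87]. Speed limits (rad/s): [2.22, 2.22, 2.79, 3.14, 3.14, 3.14].

### API

Orientations are given as a unit quaternion [w, x, y, z].
In Python, from plant import sense, read_camera, job_done gives the robot as it stands.
- The arm moves only by the shell command python3 -m creep 'ROWS' [OPENING] [FORCE]. ROWS is JSON, a list of rows, each an object of numbers: "dx", "dy", "dz": the shift along the world's x, y, z in cm; "rx", "ry", "rz": the turn, a rotation vector about the world's x, y, z in rad. In form: [{"dx": .., "dy": .., "dz": .., "rx": .., "ry": .., "rz": ..}, ...]. A call has 1 to 5 rows; each row shifts and turns the commanded pose from where the row before left it; what a row does not reach is not made up. A row lasts 1/10 s, in which the tool goes at most 50 mm and 8.59 degrees, less where a joint would pass 70% of its speed; a pose out of reach is approached as far as the arm can. A call is refused whole if a number of a shift passes 5 or a number of a turn 0.15, either way. A call with a gripper value outside its range is refused whole. OPENING is the finger opening in cm, from 0 to 9.3, set as the call begins (- or left out, the last holds). The fingers move at their own pace and stop on an object; FORCE is the grip in N (left out, the last holds). Time passes only in rows, so rows that do not move let the fingers close. It gives the time, the measured TCP pose, the force, the opening and the grip force at its end, in the units of the state.
- sense(): the state, without advancing time (a new reading comes with each control period).
- read_camera(name): name is "scene" or "top" or "wrist"; returns a dict with "pixels" (384x512x3 uint8, red, green, blue), "fx", "fy", "cx", "cy" (pixels), "extrinsics" (4x4, takes a point from camera to world coordinates). Camera axes: x right, y down, z forward; pixel columns grow to the right and rows downward; lengths in mm; the calibration is good to about 2 mm. The wrist camera is an equidistant fisheye: a pixel r from the principal point sees the ray r / f radians off the axis. A picture is of the moment at which its call begins. There is no depth.
- job_done(): hands the job in; it is judged then, once.
The state is a dict: "t": time; "joint_pos": joint angles; "joint_vel": joint speeds; "joint_torque": joint torques, N m; "ee_pos": TCP position; "ee_rot": TCP orientation; "force": force on the tool from outside, world axes, zero at the start; "moment": the same for the moment, N m; "width": finger opening in mm; "gripper_force": force on a finger pad.
Only numpy, scipy, OpenCV 4.12 (cv2) and the standard library are available. Lean on these libraries where they do the work, as an engineer would, in place of code of your own. Each camera call takes 0.05 s, during which the arm holds its last target. There are 200 camera calls.

## Working session

There is one attempt and no reset: what is moved stays moved. The work goes in short steps, Python scripts to look and compute and a shell command to move; the robot and the scene stay as the last step left them, time stands still between calls to the robot, and variables do not carry over. Pictures are saved under pics/ and viewed, at most 10 in all, crops included, and the job is handed in when it is done.

```bash
mkdir -p pics; ls; python3 - <<'E'
from plant import sense, read_camera
import cv2, numpy as np, pickle
for n in ("top","scene"):
    c=read_camera(n); pickle.dump(c,open(f'pics/{n}0.pkl','wb'))
    cv2.imwrite(f'pics/{n}0.png',cv2.resize(c['pixels'][:,:,::-1],(800,600),interpolation=cv2.INTER_CUBIC))
    print(n,c['fx'],c['fy'],c['cx'],c['cy'],np.round(c['extrinsics'],3).tolist())
s=sense();print(s)
E
```

```text
pics
top 349.8747313326579 349.8747313326579 251.4365140915175 190.22343005399645 [[-0.014, -0.995, 0.099, 381.417], [-1.0, 0.013, -0.007, 30.376], [0.006, -0.099, -0.995, 1388.943], [0.0, 0.0, 0.0, 1.0]]
scene 453.5379390939069 453.5379390939069 249.45620173367246 192.60951045580012 [[-0.51, -0.394, 0.764, -610.737], [-0.86, 0.209, -0.466, 739.554], [0.024, -0.895, -0.446, 716.754], [0.0, 0.0, 0.0, 1.0]]
{'t': 0.1, 'joint_pos': array([-1.43457638e+00,  3.51164936e-01,  1.65233907e+00,  2.49444595e-05,
        1.13908188e+00, -8.45781320e-02]), 'joint_vel': array([ 0.00063947, -0.00044175, -0.00184559, -0.000217  ,  0.00133605,
        0.00090463]), 'joint_torque': array([ 1.39452910e-03, -4.98029959e+01, -2.85702753e+01,  7.00416346e-02,
        2.38203508e-02, -3.79479889e-05]), 'ee_pos': array([ 120.45467986, -536.32199382,  194.97280354]), 'ee_rot': array([-4.96742751e-04,  9.93912666e-01,  1.10169714e-01, -1.50011779e-06]), 'force': array([ 0.14877901, -0.65321885, -0.62954061]), 'moment': array([-0.02047722, -0.02958751, -0.07006516]), 'gripper_force': 0.0, 'width': 93.10969343321906}
```

View pics/top0.png

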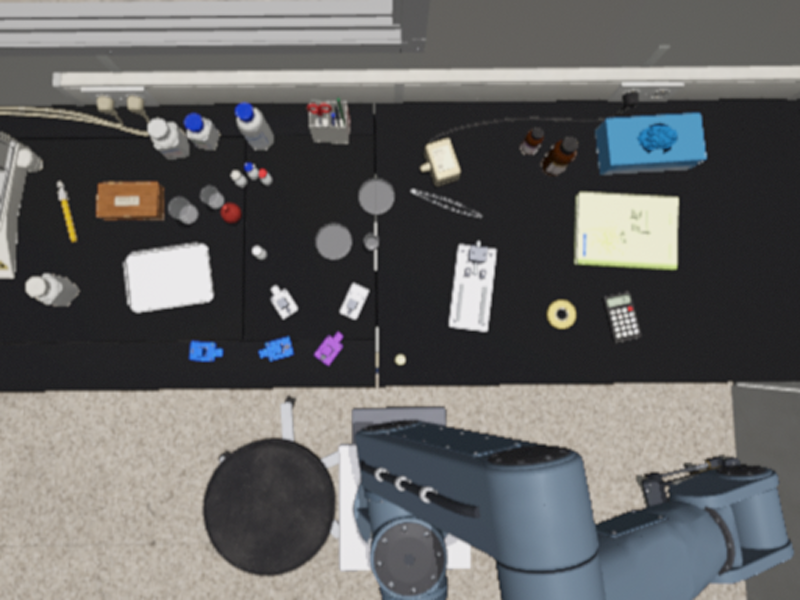

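View pics/scene0.png

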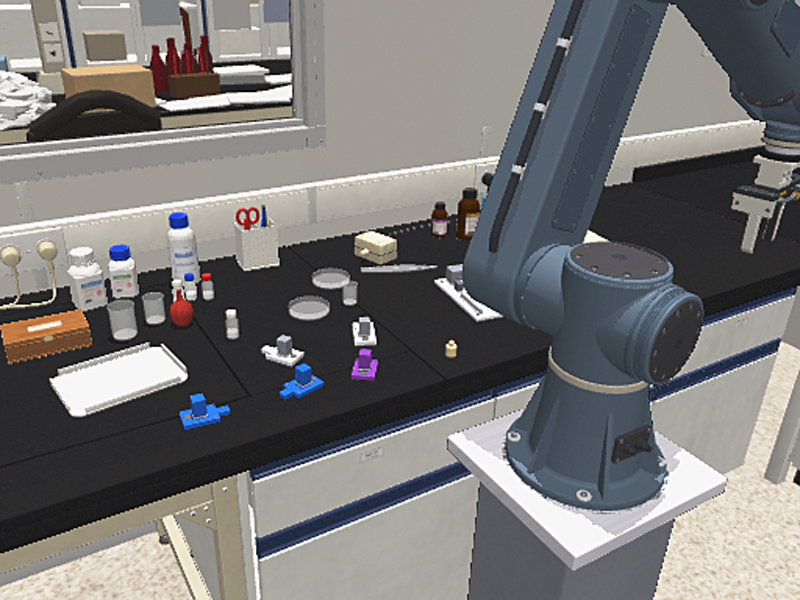

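The top view shows the tongued carrier at about (284,302), the blank at (354,300) and the fixture at (473,287) with its housing up at (479,250), so +x points roughly up in the image. The blue and purple look-alikes lie below these. I'll get coarse poses from masks.

```bash
cat > h.py <<'E'
import numpy as np, cv2, pickle
from scipy.spatial.transform import Rotation as R
def ray(c,u,v,fish=False):
    u=np.atleast_1d(u).astype(float); v=np.atleast_1d(v).astype(float)
    x=(u-c['cx'])/c['fx']; y=(v-c['cy'])/c['fy']
    if fish:
        r=np.hypot(x,y)+1e-12; d=np.stack([np.sin(r)*x/r,np.sin(r)*y/r,np.cos(r)],1)
    else: d=np.stack([x,y,np.ones_like(x)],1)
    E=c['extrinsics']; return E[:3,3], d@E[:3,:3].T
def onplane(c,u,v,z,fish=False):
    o,d=ray(c,u,v,fish); return o+d*((z-o[2])/d[:,2])[:,None]
def rectify(c,x0,y0,w,h,z,s=1.0,fish=True):
    """world top-down view on plane z: col -> -y, row -> -x ; s px/mm; centre x0,y0"""
    jj,ii=np.meshgrid(np.arange(int(w*s)),np.arange(int(h*s)))
    X=x0+h/2-ii/s; Y=y0+w/2-jj/s
    P=np.stack([X,Y,np.full_like(X,z)],-1)
    E=c['extrinsics']; q=(P-E[:3,3])@E[:3,:3]
    if fish:
        rr=np.hypot(q[...,0],q[...,1])+1e-12; th=np.arctan2(rr,q[...,2])
        a,b=th*q[...,0]/rr,th*q[...,1]/rr
    else: a,b=q[...,0]/q[...,2],q[...,1]/q[...,2]
    return cv2.remap(c['pixels'],(a*c['fx']+c['cx']).astype(np.float32),(b*c['fy']+c['cy']).astype(np.float32),cv2.INTER_CUBIC)
E
python3 - <<'E'
from h import *
c=pickle.load(open('pics/top0.pkl','rb')); im=c['pixels']
hsv=cv2.cvtColor(im,cv2.COLOR_RGB2HSV)
m=((hsv[...,2]>110)&(hsv[...,1]<60)).astype(np.uint8)
for nm,(u,v),z in (('car',(182,193),10),('blank',(226,193),10),('fix',(302,184),12)):
    box=np.zeros_like(m); r=36 if nm=='fix' else 17; box[v-r:v+r,u-r:u+r]=1
    n,l,st,ce=cv2.connectedComponentsWithStats(m*box)
    k=1+np.argmax(st[1:,4]); vv,uu=np.nonzero(l==k)
    P=onplane(c,uu,vv,z)[:,:2].astype(np.float32)
    print(nm,st[k],P.mean(0),cv2.minAreaRect(P))
    mu=P.mean(0);w,V=np.linalg.eigh(np.cov((P-mu).T)); print(w**.5,np.arctan2(V[1,1],V[0,1]))
a=rectify(c,430,150,480,360,10,1.66,False)
cv2.imwrite('pics/rect0.png',a[...,::-1])
E
```

```text
car [173 182  18  23 236] [510.71417 299.6083 ] ((515.0320434570312, 302.549560546875), (86.584228515625, 48.949180603027344), 33.46965789794922)
[13.60590641 22.70105851] -2.5710081443125143
blank [217 181  19  24 273] [510.55865 119.84693] ((510.78662109375, 119.62190246582031), (49.97938919067383, 85.90035247802734), 65.78123474121094)
[14.39641483 24.70593216] 2.722330578455816
fix [ 287  154   31   59 1405] [ 540.7674  -181.18048] ((547.114990234375, -182.0736083984375), (102.3866195678711, 229.35177612304688), 81.70601654052734)
[29.42089845 62.93792078] 2.99724363068063
```

View pics/rect0.png

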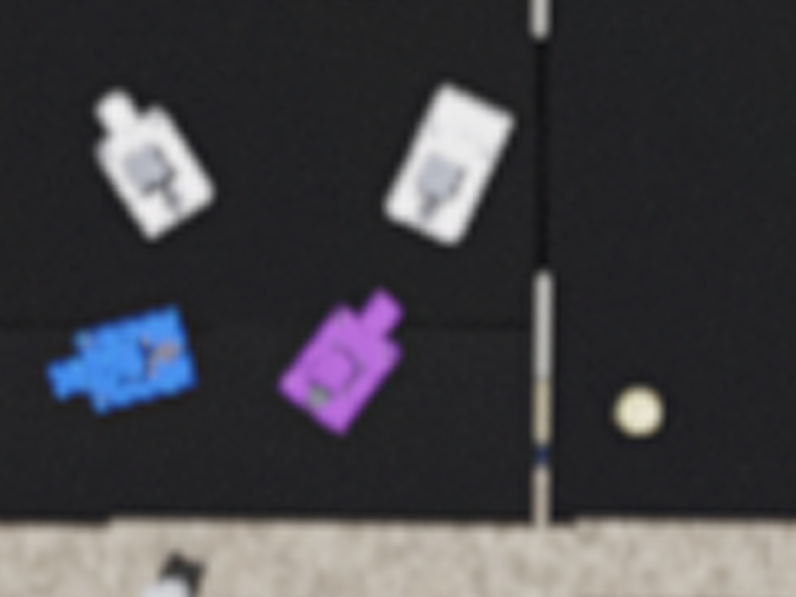

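Rectified at z=10, the carrier is at about (150,165) with its tongue up-left, and the blank is at about (445,165). Estimates:
- **Carrier:** origin ≈ (507,297), yaw ≈ 0.58.
- **Fixture:** centre ≈ (543,-181), yaw ≈ -0.14.

Next I move over the fixture for a close look, then over the carrier.

```bash
python3 -m creep '[{"dx":2,"dy":2,"dz":1},{"dx":4.5,"dy":4.5,"dz":1},{"dx":4.5,"dy":4.5,"dz":1},{"dx":4.5,"dy":4.5,"dz":1},{"dx":4.5,"dy":4.5,"dz":1}]' 9.3 40
python3 -m creep '[{"dx":4.5,"dy":4.5},{"dx":4.5,"dy":4.5},{"dx":3.5,"dy":4},{"dx":2,"dy":2},{"dz":0}]'
python3 - <<'E'
from h import *
from plant import read_camera,sense
c=read_camera('wrist'); pickle.dump(c,open('pics/w1.pkl','wb'))
s=sense(); print(s['t'],s['ee_pos'],s['ee_rot'],c['fx'],c['cx'],c['cy'],np.round(c['extrinsics'],3).tolist())
a=rectify(c,543,-181,160,280,12,2)
b=cv2.resize(c['pixels'],(480,360))
o=np.zeros((560,800,3),np.uint8); o[:,:320]=a; o[:360,320:]=b
cv2.imwrite('pics/w1.png',o[...,::-1])
E
```

```text
0.15 [ 120.42356963 -536.3748496   195.05881966] [-4.30188992e-04  9.93914637e-01  1.10152204e-01 -2.08434850e-05] 297.3186396354542 254.79907067001494 191.4985213876072 [[0.219, -0.94, -0.262, 194.69], [-0.976, -0.212, -0.058, -520.59], [-0.001, 0.268, -0.963, 384.808], [0.0, 0.0, 0.0, 1.0]]validation failed for argument at $[0]...
validation failed for argument at $[0]...
```

View pics/w1.png

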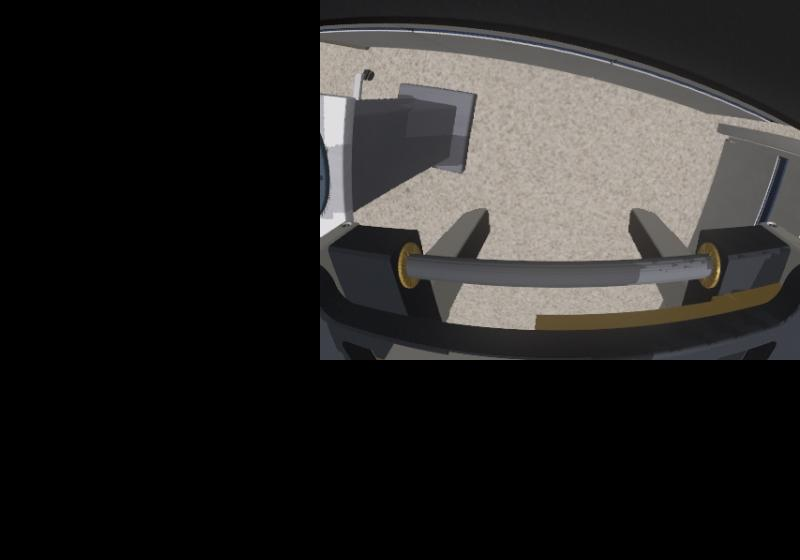

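The move was refused because every row needs all six numbers. The picture, taken at the start pose, shows the floor, with the fingers at the bottom at about (420..710, 265). I'll retype the rows in full.

```bash
python3 -m creep '[{"dx":2,"dy":2,"dz":1,"rx":0,"ry":0,"rz":0},{"dx":4.5,"dy":4.5,"dz":1,"rx":0,"ry":0,"rz":0},{"dx":4.5,"dy":4.5,"dz":1,"rx":0,"ry":0,"rz":0},{"dx":4.5,"dy":4.5,"dz":1,"rx":0,"ry":0,"rz":0},{"dx":4.5,"dy":4.5,"dz":1,"rx":0,"ry":0,"rz":0}]' 9.3 40
python3 -m creep '[{"dx":4.5,"dy":4.5,"dz":0,"rx":0,"ry":0,"rz":0},{"dx":4.5,"dy":4.5,"dz":0,"rx":0,"ry":0,"rz":0},{"dx":3.5,"dy":4,"dz":0,"rx":0,"ry":0,"rz":0},{"dx":2,"dy":2,"dz":0,"rx":0,"ry":0,"rz":0},{"dx":0,"dy":0,"dz":0,"rx":0,"ry":0,"rz":0}]'
python3 - <<'E'
from h import *
from plant import read_camera,sense
c=read_camera('wrist'); pickle.dump(c,open('pics/w1.pkl','wb'))
s=sense(); print(s['t'],s['ee_pos'],s['ee_rot'],s['force'],np.round(c['extrinsics'],3).tolist())
a=rectify(c,543,-181,160,280,12,2)
b=cv2.resize(c['pixels'],(480,360))
o=np.zeros((560,800,3),np.uint8); o[:,:320]=a; o[:360,320:]=b
cv2.imwrite('pics/w1.png',o[...,::-1])
E
```

```text
t: 0.65
ee_pos: [281.1, -375.3, 236.7]
ee_rot: [-0.0, 0.994, 0.11, -0.0]
force: [0.2, -1.7, 0.1]
width: 93.1
gripper_force: 0.0
t: 1.15
ee_pos: [405.5, -246.3, 236.3]
ee_rot: [-0.0, 0.994, 0.112, 0.0]
force: [-0.8, -0.5, -0.8]
width: 93.1
gripper_force: 0.0
1.2 [ 404.42403682 -247.54722867  236.3065311 ] [-1.19372054e-04  9.93753381e-01  1.11598305e-01 -1.46921606e-04] [-0.20246725 -0.46774033  0.01328053] [[0.223, -0.939, -0.261, 479.605], [-0.975, -0.215, -0.059, -230.196], [-0.001, 0.268, -0.963, 426.19], [0.0, 0.0, 0.0, 1.0]]
```

View pics/w1.png

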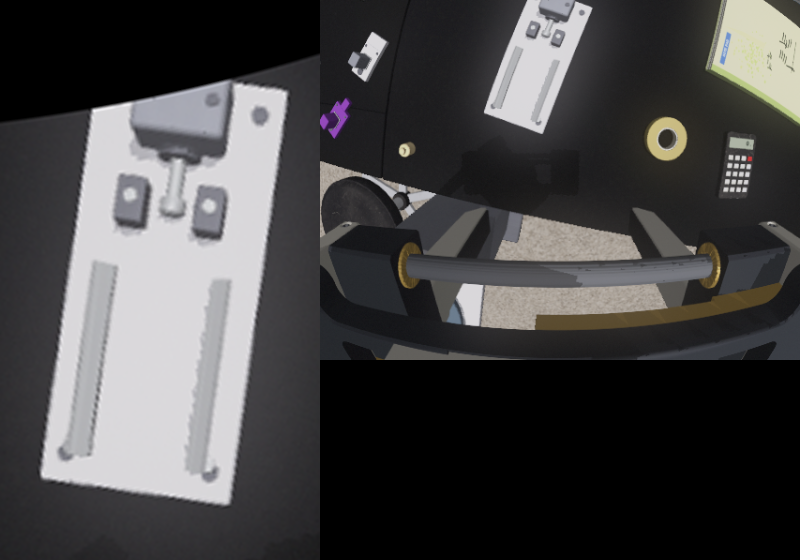

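The fixture is fully in view: housing at the top (panel 180,120), stops at (131,200) and (209,210), plunger head at (172,205), and the rails and rear edge at row ~490. I'll fit its edges, and then move over the carrier.

```bash
cat >> h.py <<'E'
def fixfit(c,x0=543,y0=-181,yaw=-0.14,s=4):
    """plate edge lines at z=12, from threshold crossings along probe lines; returns corner mid, centre, yaw"""
    g=cv2.cvtColor(rectify(c,x0,y0,200,320,12,s),cv2.COLOR_RGB2GRAY).astype(float)
    g=cv2.GaussianBlur(g,(5,5),0)
    ca,sa=np.cos(yaw),np.sin(yaw)
    def smp(fx,fy):
        X=x0+ca*fx-sa*fy; Y=y0+sa*fx+ca*fy
        i=np.clip(np.round((x0+160-X)*s).astype(int),0,g.shape[0]-1); j=np.clip(np.round((y0+100-Y)*s).astype(int),0,g.shape[1]-1)
        return g[i,j]
    def cross(fx,fy):   # outward probes: last bright sample
        v=smp(fx,fy); k=np.nonzero(v>125)[0]; return (fx[k[-1]],fy[k[-1]]) if len(k) else None
    t=np.arange(0,30,.25); z=np.zeros_like(t)
    L=[cross(z+x,36+t) for x in range(-85,40,5)]; Rr=[cross(z+x,-36-t) for x in range(-85,40,5)]
    B=[cross(-90-t,z+y) for y in list(range(-38,40,3))]
    out=[]
    for E,ax in((L,0),(Rr,0),(B,1)):
        E=np.array([e for e in E if e]); p=np.polyfit(E[:,ax],E[:,1-ax],1)
        r=E[:,1-ax]-np.polyval(p,E[:,ax]); ok=abs(r)<1.5; p=np.polyfit(E[ok,ax],E[ok,1-ax],1); out.append((p,ok.sum(),r[ok].std()))
    (l,_,_),(r,_,_),(b,_,_)=out
    dy=(l[0]+r[0])/2; ny=yaw+np.arctan(dy)
    fy0=(l[1]+r[1])/2; wid=l[1]-r[1]
    bx=b[1]+b[0]*fy0            # rear edge mid in probe frame
    fx=bx+105; fy=fy0+dy*fx
    print('lines',[(np.round(o[0],4).tolist(),int(o[1]),round(o[2],2)) for o in out],'width',wid)
    C=np.array([x0+ca*fx-sa*fy,y0+sa*fx+ca*fy]); print('centre',C,'yaw',ny); return C,ny
E
python3 - <<'E'
from h import *
c=pickle.load(open('pics/w1.pkl','rb')); C,y=fixfit(c); fixfit(c,C[0],C[1],y)
E
python3 -m creep '[{"dx":1,"dy":3,"dz":0,"rx":0,"ry":0,"rz":0.07},{"dx":0.5,"dy":5,"dz":0,"rx":0,"ry":0,"rz":0.07},{"dx":0,"dy":5,"dz":0,"rx":0,"ry":0,"rz":0.07},{"dx":0,"dy":5,"dz":0,"rx":0,"ry":0,"rz":0.07},{"dx":0,"dy":5,"dz":0,"rx":0,"ry":0,"rz":0.07}]' 9.3
python3 -m creep '[{"dx":0,"dy":5,"dz":0,"rx":0,"ry":0,"rz":0},{"dx":0,"dy":5,"dz":0,"rx":0,"ry":0,"rz":0},{"dx":0,"dy":5,"dz":0,"rx":0,"ry":0,"rz":0},{"dx":0,"dy":5,"dz":0,"rx":0,"ry":0,"rz":0},{"dx":0,"dy":3,"dz":0,"rx":0,"ry":0,"rz":0}]'
python3 - <<'E'
from h import *
from plant import read_camera,sense
c=read_camera('wrist'); pickle.dump(c,open('pics/w2.pkl','wb'))
s=sense(); print(s['t'],s['ee_pos'],s['ee_rot'],s['force'])
a=rectify(c,510,297,130,130,10,3)
b=cv2.resize(c['pixels'],(400,300))
o=np.zeros((400,800,3),np.uint8); o[:390,:390]=a; o[:300,400:]=b
cv2.imwrite('pics/w2.png',o[...,::-1])
E
```

```text
lines [([-0.002, 45.889], 25, np.float64(0.2)), ([0.0008, -49.8798], 25, np.float64(0.16)), ([0.0022, -106.4412], 26, np.float64(0.19))] width 95.76884615384613
centre [ 541.29027961 -182.77326497] yaw -0.14061538453770295
lines [([-0.0014, 47.8654], 25, np.float64(0.23)), ([0.002, -47.9], 25, np.float64(0.14)), ([0.0023, -105.0373], 26, np.float64(0.18))] width 95.76538461538462
centre [ 541.25088689 -182.78518077] yaw -0.1403076922397208
t: 1.7
ee_pos: [418.2, -18.2, 236.5]
ee_rot: [0.0, 0.959, 0.282, 0.0]
force: [1.2, -0.3, 0.4]
width: 93.2
gripper_force: 0.0
t: 2.2
ee_pos: [418.7, 212.9, 236.4]
ee_rot: [-0.0, 0.959, 0.282, 0.0]
force: [0.2, -0.4, -0.1]
width: 92.9
gripper_force: 0.0
2.25 [418.74112293 215.10215026 236.35744924] [-5.61862744e-04  9.59390197e-01  2.82081739e-01  1.62552202e-04] [-0.8165079  -0.11422515  0.33473465]
```

View pics/w2.png

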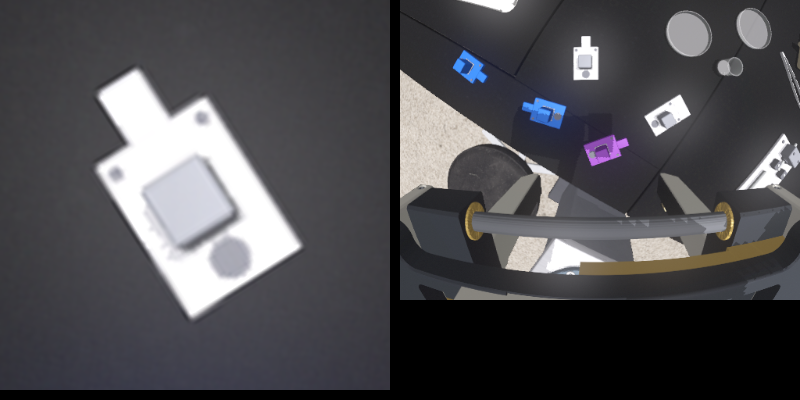

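The close view shows the carrier, with tongue end at panel (120,82), plate corners (208,96), (300,247), (193,320), (95,168), and the block on top at (190,200). Now the fit.

```bash
python3 - <<'E'
from h import *
c=pickle.load(open('pics/w2.pkl','rb')); s=6
g=cv2.GaussianBlur(cv2.cvtColor(rectify(c,510,297,130,130,10,s),cv2.COLOR_RGB2GRAY),(5,5),0)
m=(g>130).astype(np.uint8)
cs,_=cv2.findContours(m,cv2.RETR_EXTERNAL,cv2.CHAIN_APPROX_NONE); k=max(cs,key=cv2.contourArea)[:,0]
P=np.stack([510+65-k[:,1]/s,297+65-k[:,0]/s],1).astype(np.float32)
(ce,sz,an)=cv2.minAreaRect(P); print(ce,sz,an)
yaw=np.deg2rad(an if sz[0]>sz[1] else an-90); 
while yaw<0: yaw+=np.pi/2 if False else np.pi
if yaw>np.pi/2: yaw-=np.pi
u=np.array([np.cos(yaw),np.sin(yaw)]); n=np.array([-u[1],u[0]])
# refine: lines of long sides
q=(P-np.array(ce))@np.stack([u,n],1)
for sg in(1,-1):
    e=q[(abs(q[:,1]-sg*22)<3)&(q[:,0]>-33)&(q[:,0]<13)]; print('side',np.polyfit(e[:,0],e[:,1],1))
for x,w in((40,5),(-40,18),(20,20)):
    e=q[(abs(q[:,0]-x)<3)&(abs(q[:,1])<w)&((x!=20)|(abs(q[:,1])>11))]; print('end',x,np.median(e[:,0]))
org=np.array(ce)-10*u; print('yaw',yaw,'origin',org)
E
```

```text
(514.475830078125, 301.42071533203125) (80.98902893066406, 44.98371887207031) 32.58835220336914
side [1.12474354e-04 2.22893807e+01]
side [-7.84499053e-05 -2.23856271e+01]
end 40 40.35669719134297
end -40 -39.97238566446596
end 20 20.36100119897385
yaw 0.5687740437483403 origin [506.050211   296.03472023]
```

The fitted size is 81×45 mm against the real 80×44, so the fit holds. Carrier origin is (506.0, 296.0) with yaw 0.569; the tool yaw is already 0.572. Approaching above it.

```bash
python3 -m creep '[{"dx":2.9,"dy":2.7,"dz":-4,"rx":0,"ry":0,"rz":0},{"dx":2.9,"dy":2.7,"dz":-4,"rx":0,"ry":0,"rz":0},{"dx":2.93,"dy":2.7,"dz":-4,"rx":0,"ry":0,"rz":0},{"dx":0,"dy":0,"dz":0,"rx":0,"ry":0,"rz":0},{"dx":0,"dy":0,"dz":0,"rx":0,"ry":0,"rz":0}]' 9.3
python3 - <<'E'
from plant import sense
import numpy as np
s=sense(); print(s['ee_pos'],2*np.arctan2(s['ee_rot'][2],s['ee_rot'][1]),s['ee_rot'],s['force'])
E
```

```text
t: 2.75
ee_pos: [496.2, 281.8, 129.1]
ee_rot: [0.0, 0.96, 0.281, -0.001]
force: [-0.1, -0.2, 0.7]
width: 92.8
gripper_force: 0.0
[496.23263305 281.75371737 129.07970432] 0.5699731595604415 [ 2.79746680e-04  9.59664642e-01  2.81144343e-01 -1.24745250e-03] [-0.14386163 -0.189211    0.70040493]
```

```bash
python3 -m creep '[{"dx":0.5,"dy":0.7,"dz":-2,"rx":0,"ry":0,"rz":0},{"dx":0.48,"dy":0.73,"dz":-2,"rx":0,"ry":0,"rz":0},{"dx":0,"dy":0,"dz":-1.5,"rx":0,"ry":0,"rz":0},{"dx":0,"dy":0,"dz":0,"rx":0,"ry":0,"rz":0},{"dx":0,"dy":0,"dz":0,"rx":0,"ry":0,"rz":0}]' 9.3
python3 - <<'E'
from h import *
from plant import sense, read_camera
s=sense(); print(s['ee_pos'],2*np.arctan2(s['ee_rot'][2],s['ee_rot'][1]))
c=read_camera('wrist'); cv2.imwrite('pics/w3.png',c['pixels'][...,::-1])
E
```

```text
t: 3.25
ee_pos: [506.3, 296.8, 76.3]
ee_rot: [-0.0, 0.96, 0.281, 0.001]
force: [0.8, 0.0, 0.5]
width: 93.1
gripper_force: 0.0
[506.25976702 296.79149836  76.30424322] 0.5703254469675381
```

View pics/w3.png

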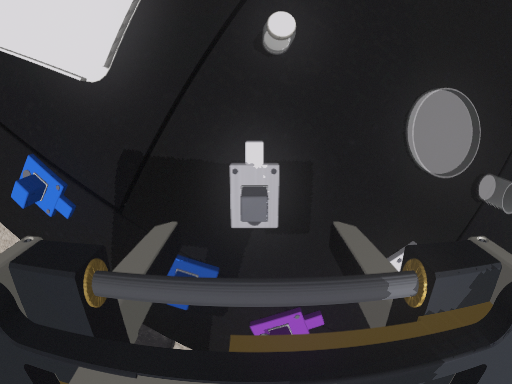

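The carrier sits centred between the open fingers: tongue at (254,153), block at (254,205). Descending, then closing.

```bash
python3 -m creep '[{"dx":-0.02,"dy":-0.05,"dz":-2,"rx":0,"ry":0,"rz":0},{"dx":0,"dy":0,"dz":-2,"rx":0,"ry":0,"rz":0},{"dx":0,"dy":0,"dz":-1,"rx":0,"ry":0,"rz":0},{"dx":0,"dy":0,"dz":0,"rx":0,"ry":0,"rz":0},{"dx":0,"dy":0,"dz":0,"rx":0,"ry":0,"rz":0}]' 9.3
python3 -m creep '[{"dx":0,"dy":0,"dz":0,"rx":0,"ry":0,"rz":0},{"dx":0,"dy":0,"dz":0,"rx":0,"ry":0,"rz":0},{"dx":0,"dy":0,"dz":0,"rx":0,"ry":0,"rz":0},{"dx":0,"dy":0,"dz":0,"rx":0,"ry":0,"rz":0},{"dx":0,"dy":0,"dz":0,"rx":0,"ry":0,"rz":0}]' 1.5 40
python3 -m creep '[{"dx":0,"dy":0,"dz":0,"rx":0,"ry":0,"rz":0},{"dx":0,"dy":0,"dz":0,"rx":0,"ry":0,"rz":0},{"dx":0,"dy":0,"dz":0,"rx":0,"ry":0,"rz":0},{"dx":0,"dy":0,"dz":0,"rx":0,"ry":0,"rz":0},{"dx":0,"dy":0,"dz":0,"rx":0,"ry":0,"rz":0}]'
```

```text
t: 3.8
ee_pos: [506.3, 297.0, 26.0]
ee_rot: [-0.0, 0.96, 0.282, 0.001]
force: [-0.4, 0.4, 0.2]
width: 93.2
gripper_force: 0.0
t: 4.3
ee_pos: [505.9, 296.9, 25.1]
ee_rot: [-0.0, 0.96, 0.282, 0.0]
force: [0.0, -0.6, 0.7]
width: 57.5
gripper_force: 0.0
t: 4.8
ee_pos: [505.8, 296.9, 25.0]
ee_rot: [-0.0, 0.96, 0.282, -0.0]
force: [-0.0, -0.5, -0.3]
width: 17.9
gripper_force: 0.0
```

The width is 17.9 mm with no force, but the block is 22 mm wide. I need to look.

```bash
python3 - <<'E'
from h import *
from plant import sense, read_camera
s=sense(); print(s)
c=read_camera('wrist'); d=read_camera('scene'); p=d['pixels'][190:290,120:260]
o=np.zeros((480,800,3),np.uint8); o[:384,:512]=c['pixels']; 
q=cv2.resize(p,None,fx=2,fy=2,interpolation=cv2.INTER_CUBIC); o[:200,516:796]=q[:,:280]
t=read_camera('top'); q=cv2.resize(t['pixels'][150:240,140:260],None,fx=2.3,fy=2.3,interpolation=cv2.INTER_CUBIC); o[210:210+q.shape[0],516:516+q.shape[1]]=q
cv2.imwrite('pics/w4.png',o[...,::-1])
E
```

```text
{'t': 4.8, 'joint_pos': array([4.51327324e-01, 6.34647343e-01, 1.67646982e+00, 4.00931996e-05,
       8.30477830e-01, 1.45130566e+00]), 'joint_vel': array([ 1.06833093e-05, -7.77396715e-04,  8.96094529e-04,  6.20496862e-04,
        1.26903838e-04,  4.74719190e-04]), 'joint_torque': array([ 3.68796045e-04, -5.88123786e+01, -2.22740775e+01,  1.83312362e-02,
       -7.56028388e-02,  5.28864311e-04]), 'ee_pos': array([505.84102988, 296.8617707 ,  25.00252688]), 'ee_rot': array([-1.44028368e-05,  9.59550387e-01,  2.81536950e-01, -3.59908311e-06]), 'force': array([-0.03364362, -0.47563812, -0.25154793]), 'moment': array([ 0.03284475, -0.00906917,  0.04719043]), 'gripper_force': 0.0, 'width': 17.897943875011734}
```

View pics/w4.png

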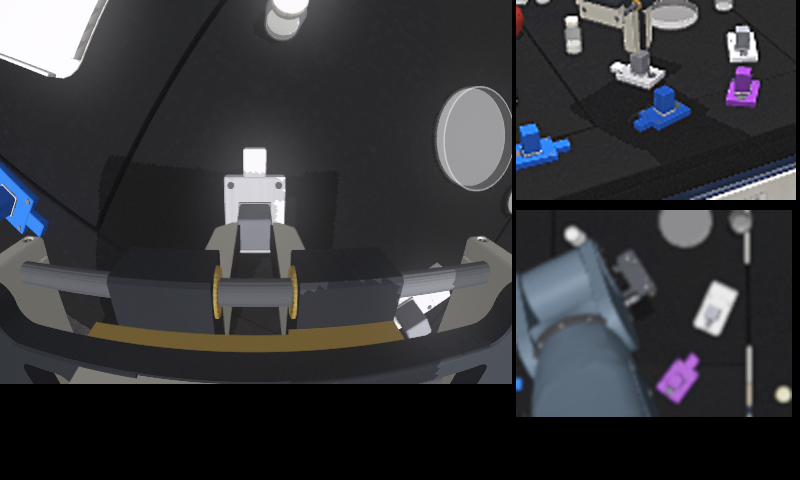

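```bash
cat >> h.py <<'E'
def proj(c,P,fish):
    E=c['extrinsics']; q=(np.atleast_2d(P)-E[:3,3])@E[:3,:3]
    if fish:
        rr=np.hypot(q[:,0],q[:,1])+1e-12; th=np.arctan2(rr,q[:,2]); a,b=th*q[:,0]/rr,th*q[:,1]/rr
    else: a,b=q[:,0]/q[:,2],q[:,1]/q[:,2]
    return np.stack([a*c['fx']+c['cx'],b*c['fy']+c['cy']],1)
E
python3 - <<'E'
from h import *
from plant import sense, read_camera
w=read_camera('wrist'); sc=read_camera('scene')
pickle.dump(w,open('pics/w4.pkl','wb')); pickle.dump(sc,open('pics/s4.pkl','wb'))
s=sense(); M=R.from_quat(np.roll(s['ee_rot'],-1)).as_matrix(); p=s['ee_pos']
O=np.array([506,296,0.]); u=np.array([np.cos(.569),np.sin(.569),0]); n=np.array([-u[1],u[0],0]); z=np.array([0,0,1.])
pts={'tcp':p}
for sg in(1,-1):
    for x in (7.5,-7.5): pts[f'tip y{sg} x{x}']=p+M@np.array([x,sg*9,8])
for a in(11,-11):
    for b in(11,-11): pts[f'blk {a},{b} top']=O+a*u+b*n+44*z
pts['tonguetip']=O+50*u+10*z
for k,v in pts.items():
    q=proj(sc,v,False)[0]; print(k,np.round(v,1),'wrist',np.round(proj(w,v,True)[0],1),'scene',np.round(q,1),'crop',np.round((q-[120,190])*2+[516,0],0))
print(np.round(w['extrinsics'],3).tolist())
E
```

```text
tcp [505.9 296.8  25. ] wrist [253.1 223.5] scene [181.3 221.2] crop [639.  62.]
tip y1 x7.5 [517.  293.3  17. ] wrist [265.9 209.4] scene [181.  221.6] crop [638.  63.]
tip y1 x-7.5 [504.4 285.2  17. ] wrist [265.7 229. ] scene [185.1 222.8] crop [646.  66.]
tip y-1 x7.5 [507.3 308.4  17. ] wrist [240.4 209.4] scene [177.6 224.2] crop [631.  68.]
tip y-1 x-7.5 [494.7 300.3  17. ] wrist [240.7 229. ] scene [181.8 225.4] crop [640.  71.]
blk 11,11 top [509.3 311.2  44. ] wrist [236.3 218.7] scene [176.1 216.3] crop [628.  53.]
blk 11,-11 top [521.2 292.7  44. ] wrist [272.1 218.8] scene [180.3 213.2] crop [637.  46.]
blk -11,11 top [490.8 299.3  44. ] wrist [237.  250.6] scene [182.2 218.1] crop [640.  56.]
blk -11,-11 top [502.7 280.8  44. ] wrist [271.3 250.7] scene [186.4 214.9] crop [649.  50.]
tonguetip [548.1 322.9  10. ] wrist [254.4 148.2] scene [168.2 221.4] crop [612.  63.]
[[0.541, -0.811, -0.225, 570.065], [-0.841, -0.521, -0.145, 336.726], [0.0, 0.268, -0.963, 214.838], [0.0, 0.0, 0.0, 1.0]]
```

Projecting the TCP and the block doesn't settle which side of the fingers the block is on. One zoomed view will.

```bash
python3 - <<'E'
from h import *
w=pickle.load(open('pics/w4.pkl','rb'))['pixels'];s=pickle.load(open('pics/s4.pkl','rb'))['pixels']
a=cv2.resize(w[185:300,205:305],None,fx=4,fy=4,interpolation=cv2.INTER_CUBIC)
b=cv2.resize(s[195:245,155:205],None,fx=7.8,fy=7.8,interpolation=cv2.INTER_CUBIC)
o=np.zeros((460,800,3),np.uint8); o[:,:400]=a; o[:390,405:795]=b
cv2.imwrite('pics/w5.png',o[...,::-1])
E
```

```text
(no output)
```

View pics/w5.png

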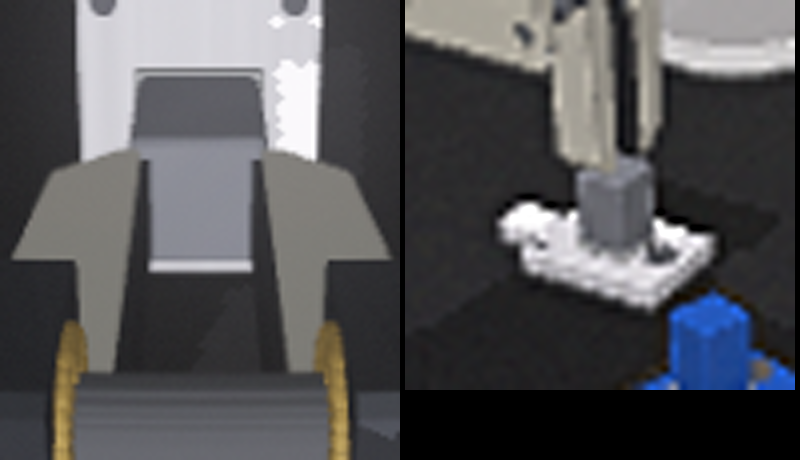

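The zoomed views show both fingertips ending level with the top of the block: wrist zoom (138,150) and (265,150), scene zoom (585,165). The fingers therefore closed just above the block, and the tips are really at z≈45, not 17. This agrees with the width passing below 22 mm with no force. The real tips stand about 28 mm higher than stated relative to the reported TCP. I'll open, go 26 mm lower in steps while watching the force, and grip again.

```bash
python3 -m creep '[{"dx":0,"dy":0,"dz":0,"rx":0,"ry":0,"rz":0},{"dx":0,"dy":0,"dz":0,"rx":0,"ry":0,"rz":0},{"dx":0,"dy":0,"dz":0,"rx":0,"ry":0,"rz":0},{"dx":0,"dy":0,"dz":0,"rx":0,"ry":0,"rz":0},{"dx":0,"dy":0,"dz":0,"rx":0,"ry":0,"rz":0}]' 5.5 40
python3 -m creep '[{"dx":0,"dy":0,"dz":-0.4,"rx":0,"ry":0,"rz":0},{"dx":0,"dy":0,"dz":-0.4,"rx":0,"ry":0,"rz":0},{"dx":0,"dy":0,"dz":-0.4,"rx":0,"ry":0,"rz":0},{"dx":0,"dy":0,"dz":0,"rx":0,"ry":0,"rz":0},{"dx":0,"dy":0,"dz":0,"rx":0,"ry":0,"rz":0}]'
```

```text
t: 5.55
ee_pos: [505.8, 296.8, 25.0]
ee_rot: [0.0, 0.96, 0.282, -0.0]
force: [0.9, -0.5, -0.5]
width: 50.4
gripper_force: 0.0
t: 6.05
ee_pos: [505.7, 296.8, 12.8]
ee_rot: [0.0, 0.96, 0.282, -0.0]
force: [-0.2, -0.4, -0.4]
width: 54.9
gripper_force: 0.0
```

```bash
python3 -m creep '[{"dx":0,"dy":0,"dz":-0.4,"rx":0,"ry":0,"rz":0},{"dx":0,"dy":0,"dz":-0.4,"rx":0,"ry":0,"rz":0},{"dx":0,"dy":0,"dz":-0.4,"rx":0,"ry":0,"rz":0},{"dx":0,"dy":0,"dz":-0.1,"rx":0,"ry":0,"rz":0},{"dx":0,"dy":0,"dz":0,"rx":0,"ry":0,"rz":0}]'
python3 -m creep '[{"dx":0,"dy":0,"dz":0,"rx":0,"ry":0,"rz":0},{"dx":0,"dy":0,"dz":0,"rx":0,"ry":0,"rz":0},{"dx":0,"dy":0,"dz":0,"rx":0,"ry":0,"rz":0},{"dx":0,"dy":0,"dz":0,"rx":0,"ry":0,"rz":0},{"dx":0,"dy":0,"dz":0,"rx":0,"ry":0,"rz":0}]' 1.5 40
python3 -m creep '[{"dx":0,"dy":0,"dz":0,"rx":0,"ry":0,"rz":0},{"dx":0,"dy":0,"dz":0,"rx":0,"ry":0,"rz":0},{"dx":0,"dy":0,"dz":0,"rx":0,"ry":0,"rz":0}]'
```

```text
t: 6.55
ee_pos: [505.7, 296.8, -0.3]
ee_rot: [0.0, 0.96, 0.282, -0.0]
force: [1.2, 0.1, -0.4]
width: 54.8
gripper_force: 0.0
t: 7.05
ee_pos: [505.9, 296.9, 0.1]
ee_rot: [-0.0, 0.96, 0.282, 0.0]
force: [0.4, -0.2, 0.2]
width: 21.9
gripper_force: 40.0
t: 7.35
ee_pos: [505.8, 296.9, 0.1]
ee_rot: [-0.0, 0.96, 0.282, 0.0]
force: [0.0, -0.1, 1.0]
width: 21.7
gripper_force: 40.0
```

Grip confirmed: width 21.8 mm, 40 N. Now I lift, then carry to above the load point at about (506.6, -177.9), turning by -0.711.

```bash
python3 -m creep '[{"dx":0,"dy":0,"dz":1.5,"rx":0,"ry":0,"rz":0},{"dx":0,"dy":0,"dz":3,"rx":0,"ry":0,"rz":0},{"dx":0,"dy":0,"dz":3,"rx":0,"ry":0,"rz":0},{"dx":0,"dy":0,"dz":3,"rx":0,"ry":0,"rz":0},{"dx":0,"dy":0,"dz":1.5,"rx":0,"ry":0,"rz":0}]'
python3 -m creep '[{"dx":0,"dy":-2,"dz":0,"rx":0,"ry":0,"rz":-0.06},{"dx":0,"dy":-4,"dz":0,"rx":0,"ry":0,"rz":-0.06},{"dx":0,"dy":-4,"dz":0,"rx":0,"ry":0,"rz":-0.06},{"dx":0,"dy":-4,"dz":0,"rx":0,"ry":0,"rz":-0.06},{"dx":0,"dy":-4,"dz":0,"rx":0,"ry":0,"rz":-0.06}]'
python3 -m creep '[{"dx":0,"dy":-4,"dz":0,"rx":0,"ry":0,"rz":-0.06},{"dx":0,"dy":-4,"dz":0,"rx":0,"ry":0,"rz":-0.06},{"dx":0,"dy":-4,"dz":0,"rx":0,"ry":0,"rz":-0.06},{"dx":0,"dy":-4,"dz":0,"rx":0,"ry":0,"rz":-0.06},{"dx":0,"dy":-4,"dz":0,"rx":0,"ry":0,"rz":-0.06}]'
python3 -m creep '[{"dx":0,"dy":-4,"dz":0,"rx":0,"ry":0,"rz":-0.06},{"dx":0,"dy":-3.5,"dz":0,"rx":0,"ry":0,"rz":-0.05},{"dx":0,"dy":-2,"dz":0,"rx":0,"ry":0,"rz":0},{"dx":0,"dy":0,"dz":0,"rx":0,"ry":0,"rz":0},{"dx":0,"dy":0,"dz":0,"rx":0,"ry":0,"rz":0}]'
python3 - <<'E'
from plant import sense
import numpy as np
s=sense(); print(s['ee_pos'],2*np.arctan2(s['ee_rot'][2],s['ee_rot'][1]),s['force'])
E
```

```text
t: 7.85
ee_pos: [506.7, 297.2, 123.6]
ee_rot: [-0.0, 0.96, 0.282, 0.002]
force: [0.0, 0.4, -1.8]
width: 21.6
gripper_force: 40.0
t: 8.35
ee_pos: [505.6, 115.4, 121.0]
ee_rot: [0.0, 0.991, 0.134, 0.0]
force: [0.4, -0.7, -1.2]
width: 21.5
gripper_force: 40.0
t: 8.85
ee_pos: [505.6, -84.8, 121.0]
ee_rot: [0.0, 1.0, -0.016, 0.0]
force: [0.5, 0.4, -1.8]
width: 21.6
gripper_force: 40.0
t: 9.35
ee_pos: [505.7, -178.0, 120.5]
ee_rot: [-0.0, 0.998, -0.07, 0.0]
force: [0.3, -0.8, -2.1]
width: 21.8
gripper_force: 40.0
[ 505.69081683 -177.98256066  120.47764147] -0.13984913274782837 [ 0.26216679 -0.8487831  -2.06376822]
```

Over the load point. I refit the fixture edges from here and check the held carrier's side edges.

```bash
python3 - <<'E'
from h import *
from plant import sense, read_camera
w=read_camera('wrist'); pickle.dump(w,open('pics/w6.pkl','wb'))
try: C,y=fixfit(w,541.25,-182.8,-.1403)
except Exception as e: print(e)
# held carrier: profiles across tool y at top plane
s=sense(); p=s['ee_pos']; yaw=2*np.arctan2(s['ee_rot'][2],s['ee_rot'][1]); u=np.array([np.cos(yaw),np.sin(yaw)]); n=np.array([-u[1],u[0]])
g=cv2.cvtColor(w['pixels'],cv2.COLOR_RGB2GRAY).astype(np.float32)
def prof(xs,ys,z):
    P=np.array([[*(p[:2]+x*u+y*n),z] for x,y in zip(xs,ys)]); q=proj(w,P,True).astype(np.float32)
    return cv2.remap(g,q[:,0:1],q[:,1:2],cv2.INTER_LINEAR)[:,0]
t=np.arange(-30,30.1,1)
for x in(40,25,20): print('y prof x',x,prof(0*t+x,t,130).astype(int).tolist())
t=np.arange(20,70,1); print('x prof y0',prof(t,0*t,130).astype(int).tolist()); print('x prof y15',prof(t,0*t+15,130).astype(int).tolist())
E
```

```text
lines [([0.0029, 47.7421], 24, np.float64(0.25)), ([-0.0065, -47.5833], 24, np.float64(0.25)), ([23.8125, -47.625], 1, np.float64(0.0))] width 95.32539855072459
centre [ 599.93052301 -191.11444651] yaw -0.14209347633792713
y prof x 40 [64, 171, 214, 214, 215, 215, 215, 214, 189, 164, 173, 172, 173, 176, 171, 171, 215, 215, 215, 216, 215, 212, 206, 216, 215, 216, 216, 216, 216, 216, 216, 216, 215, 216, 216, 216, 215, 193, 179, 179, 180, 179, 179, 201, 198, 172, 179, 179, 181, 181, 167, 166, 211, 214, 214, 215, 214, 214, 184, 68, 57]
y prof x 25 [56, 120, 179, 176, 174, 177, 177, 179, 203, 214, 184, 124, 125, 127, 140, 200, 215, 215, 215, 215, 215, 215, 215, 215, 215, 215, 215, 215, 215, 215, 215, 215, 215, 215, 215, 215, 215, 215, 215, 215, 215, 215, 215, 215, 175, 125, 123, 123, 129, 193, 215, 193, 177, 178, 178, 173, 174, 175, 143, 55, 48]
y prof x 20 [52, 145, 176, 176, 174, 175, 177, 167, 162, 177, 178, 177, 176, 178, 177, 177, 177, 178, 178, 178, 179, 180, 180, 180, 179, 179, 179, 179, 181, 180, 179, 184, 208, 215, 215, 214, 215, 215, 215, 215, 215, 215, 215, 215, 215, 215, 214, 
[... 196 characters left out ...]
6, 216, 216, 216, 216, 216, 215, 164, 163, 216, 216, 216, 216, 216, 216, 216, 216, 216, 216, 216, 216, 216, 216, 216, 216, 216, 216]
x prof y15 [215, 213, 143, 122, 122, 125, 182, 215, 215, 213, 156, 125, 123, 130, 130, 126, 127, 127, 129, 164, 172, 173, 174, 171, 171, 177, 177, 178, 178, 182, 181, 181, 181, 180, 158, 195, 215, 215, 216, 216, 215, 216, 216, 215, 215, 213, 158, 122, 131, 131]h.py:39: RankWarning: Polyfit may be poorly conditioned
  E=np.array([e for e in E if e]); p=np.polyfit(E[:,ax],E[:,1-ax],1)
h.py:40: RankWarning: Polyfit may be poorly conditioned
  r=E[:,1-ax]-np.polyval(p,E[:,ax]); ok=abs(r)<1.5; p=np.polyfit(E[ok,ax],E[ok,1-ax],1); out.append((p,ok.sum(),r[ok].std()))
```

The centreline agrees within 0.1 mm and the yaw is -0.142. The held tongue tip is at tool x≈50.5 and within 0.5 mm sideways, as it should be. Lowering.

```bash
python3 -m creep '[{"dx":0.09,"dy":0.02,"dz":-1.5,"rx":0,"ry":0,"rz":0},{"dx":0,"dy":0,"dz":-2.5,"rx":0,"ry":0,"rz":0},{"dx":0,"dy":0,"dz":-2.5,"rx":0,"ry":0,"rz":0},{"dx":0,"dy":0,"dz":-1.5,"rx":0,"ry":0,"rz":0},{"dx":0,"dy":0,"dz":0,"rx":0,"ry":0,"rz":0}]'
python3 -m creep '[{"dx":0,"dy":0,"dz":-0.6,"rx":0,"ry":0,"rz":0},{"dx":0,"dy":0,"dz":-0.6,"rx":0,"ry":0,"rz":0},{"dx":0,"dy":0,"dz":-0.4,"rx":0,"ry":0,"rz":0},{"dx":0,"dy":0,"dz":0,"rx":0,"ry":0,"rz":0},{"dx":0,"dy":0,"dz":0,"rx":0,"ry":0,"rz":0}]'
```

```text
t: 9.9
ee_pos: [505.7, -176.3, 38.5]
ee_rot: [-0.001, 0.998, -0.069, -0.002]
force: [-0.6, 1.0, -1.5]
width: 21.6
gripper_force: 40.0
t: 10.4
ee_pos: [506.9, -178.0, 24.2]
ee_rot: [0.0, 0.998, -0.07, 0.0]
force: [-0.5, -0.4, -1.0]
width: 21.9
gripper_force: 40.0
```

```bash
python3 -m creep '[{"dx":0,"dy":0,"dz":-0.3,"rx":0,"ry":0,"rz":0},{"dx":0,"dy":0,"dz":-0.3,"rx":0,"ry":0,"rz":0},{"dx":0,"dy":0,"dz":-0.3,"rx":0,"ry":0,"rz":0},{"dx":0,"dy":0,"dz":0,"rx":0,"ry":0,"rz":0},{"dx":0,"dy":0,"dz":0,"rx":0,"ry":0,"rz":0}]'
python3 -m creep '[{"dx":0,"dy":0,"dz":-0.1,"rx":0,"ry":0,"rz":0},{"dx":0,"dy":0,"dz":-0.1,"rx":0,"ry":0,"rz":0},{"dx":0,"dy":0,"dz":-0.05,"rx":0,"ry":0,"rz":0},{"dx":0,"dy":0,"dz":0,"rx":0,"ry":0,"rz":0},{"dx":0,"dy":0,"dz":0,"rx":0,"ry":0,"rz":0}]'
python3 - <<'E'
from plant import sense
s=sense(); print(s['ee_pos'],s['ee_rot'],s['force'],s['moment'])
E
```

```text
t: 10.9
ee_pos: [506.7, -178.0, 14.9]
ee_rot: [-0.0, 0.998, -0.07, -0.0]
force: [-0.4, -0.4, -1.4]
width: 21.6
gripper_force: 40.0
t: 11.4
ee_pos: [506.8, -178.0, 12.5]
ee_rot: [-0.0, 0.998, -0.07, -0.0]
force: [-0.2, 0.6, -1.1]
width: 21.7
gripper_force: 40.0
[ 506.75320593 -177.95891666   12.51441856] [-6.45139568e-06  9.97580198e-01 -6.95251635e-02 -1.20057834e-05] [-0.15306297  0.5946727  -1.14733847] [ 0.04267774 -0.02143009 -0.02181267]
```

```bash
python3 -m creep '[{"dx":0,"dy":0,"dz":-0.05,"rx":0,"ry":0,"rz":0},{"dx":0,"dy":0,"dz":0,"rx":0,"ry":0,"rz":0},{"dx":0,"dy":0,"dz":0,"rx":0,"ry":0,"rz":0}]'
python3 - <<'E'
from h import *
from plant import sense, read_camera
w=read_camera('wrist'); s=read_camera('scene')
a=cv2.resize(w['pixels'][110:260,180:330],None,fx=3,fy=3,interpolation=cv2.INTER_CUBIC)
q=proj(s,[541,-183,20],False)[0].astype(int)
b=cv2.resize(s['pixels'][q[1]-35:q[1]+35,q[0]-35:q[0]+35],(340,340),interpolation=cv2.INTER_CUBIC)
o=np.zeros((450,800,3),np.uint8); o[:,:450]=a; o[:340,455:795]=b
cv2.imwrite('pics/w7.png',o[...,::-1])
E
```

```text
t: 11.7
ee_pos: [506.8, -178.0, 12.1]
ee_rot: [0.0, 0.998, -0.07, 0.0]
force: [-1.2, -0.1, -0.5]
width: 21.4
gripper_force: 40.0
```

View pics/w7.png

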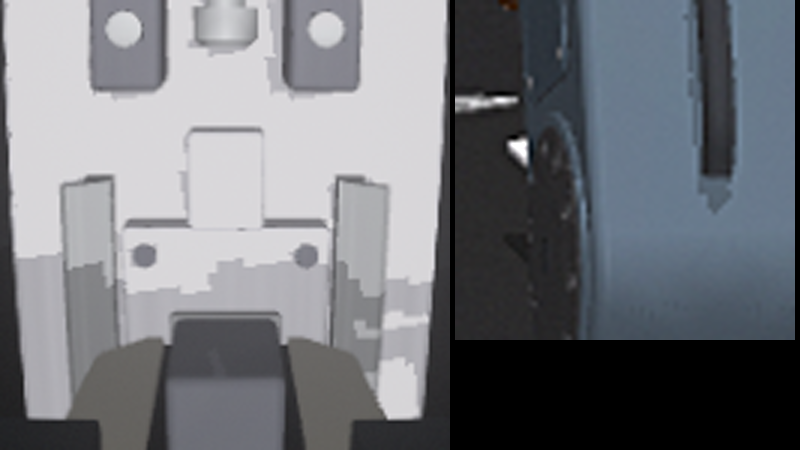

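The carrier lies in the channel, centred between the rails: gaps at columns 115–124 and 327–335. The tongue at (226,130) is in line with the plunger head at (226,40) and short of it. Contact with the floor has begun. Now I slide along fixture +x, direction (0.990, -0.140).

```bash
cat > st.py <<'E'
from plant import sense
import numpy as np
s=sense(); d=s['ee_pos'][:2]-[541.25,-182.8]; u=np.array([.99,-.1403]); n=np.array([.1403,.99])
print('fx',d@u,'fy',d@n,'z',s['ee_pos'][2],'yaw',2*np.arctan2(s['ee_rot'][2],s['ee_rot'][1]),'Fx',s['force'][:2]@u,'Fy',s['force'][:2]@n,'Fz',s['force'][2],'M',s['moment'])
E
python3 -m creep '[{"dx":0.2,"dy":-0.028,"dz":0,"rx":0,"ry":0,"rz":0},{"dx":0.3,"dy":-0.042,"dz":0,"rx":0,"ry":0,"rz":0},{"dx":0.3,"dy":-0.042,"dz":0,"rx":0,"ry":0,"rz":0},{"dx":0.3,"dy":-0.042,"dz":0,"rx":0,"ry":0,"rz":0},{"dx":0.3,"dy":-0.042,"dz":0,"rx":0,"ry":0,"rz":0}]'
python3 -m creep '[{"dx":0.1,"dy":-0.014,"dz":0,"rx":0,"ry":0,"rz":0},{"dx":0,"dy":0,"dz":0,"rx":0,"ry":0,"rz":0},{"dx":0,"dy":0,"dz":0,"rx":0,"ry":0,"rz":0}]'; python3 st.py
python3 -m creep '[{"dx":0.2,"dy":-0.028,"dz":0,"rx":0,"ry":0,"rz":0},{"dx":0.2,"dy":-0.028,"dz":0,"rx":0,"ry":0,"rz":0},{"dx":0.2,"dy":-0.028,"dz":0,"rx":0,"ry":0,"rz":0},{"dx":0,"dy":0,"dz":0,"rx":0,"ry":0,"rz":0},{"dx":0,"dy":0,"dz":0,"rx":0,"ry":0,"rz":0}]'; python3 st.py
```

```text
t: 12.3
ee_pos: [521.0, -180.0, 12.1]
ee_rot: [-0.0, 0.998, -0.07, -0.0]
force: [-3.0, 0.6, 2.6]
width: 21.9
gripper_force: 40.0
t: 12.6
ee_pos: [522.1, -180.2, 12.1]
ee_rot: [0.0, 0.998, -0.07, 0.0]
force: [0.3, -0.5, 0.2]
width: 21.8
gripper_force: 40.0
fx -19.31462934090571 fy -0.06714931783656815 z 12.08329544229228 yaw -0.13926600678507256 Fx 0.3725728931731805 Fy -0.4303887109025281 Fz 0.19358047772681047 M [ 0.05402435 -0.10890839  0.00678593]
t: 13.1
ee_pos: [526.9, -180.7, 12.1]
ee_rot: [-0.0, 0.998, -0.07, -0.001]
force: [-7.5, 0.3, 8.2]
width: 21.5
gripper_force: 40.0
fx -14.512561993428033 fy 0.024698636099024788 z 12.058308519796764 yaw -0.13918363334215364 Fx -7.4489509451240155 Fy -0.7773819860902835 Fz 8.230709098418023 M [0.1773377  1.13546836 0.0207024 ]
```

Plunger contact was made at about fx -17, with Fx -7.4 N and some downward pressing. The arm yields at roughly 6 N/mm. Continuing slowly.

```bash
python3 -m creep '[{"dx":0.15,"dy":-0.021,"dz":0.02,"rx":0,"ry":0,"rz":0},{"dx":0.15,"dy":-0.021,"dz":0.02,"rx":0,"ry":0,"rz":0},{"dx":0.15,"dy":-0.021,"dz":0,"rx":0,"ry":0,"rz":0},{"dx":0,"dy":0,"dz":0,"rx":0,"ry":0,"rz":0},{"dx":0,"dy":0,"dz":0,"rx":0,"ry":0,"rz":0}]'; python3 st.py
python3 -m creep '[{"dx":0.1,"dy":-0.014,"dz":0,"rx":0,"ry":0,"rz":0},{"dx":0.1,"dy":-0.014,"dz":0,"rx":0,"ry":0,"rz":0},{"dx":0,"dy":0,"dz":0,"rx":0,"ry":0,"rz":0},{"dx":0,"dy":0,"dz":0,"rx":0,"ry":0,"rz":0}]'; python3 st.py
```

```text
t: 13.6
ee_pos: [530.9, -181.3, 12.1]
ee_rot: [-0.0, 0.998, -0.07, -0.002]
force: [-8.2, 0.2, 5.8]
width: 22.0
gripper_force: 40.0
fx -10.424598658753295 fy 0.07514492326599911 z 12.09306557493698 yaw -0.13917033643998608 Fx -8.13496291918007 Fy -0.9244596604564626 Fz 5.782903818286662 M [ 0.00915973  1.23736934 -0.06243446]
t: 14.0
ee_pos: [532.7, -181.5, 12.1]
ee_rot: [-0.0, 0.998, -0.07, -0.002]
force: [-10.1, 0.0, 6.5]
width: 21.6
gripper_force: 40.0
fx -8.687451333559892 fy 0.07919087383184525 z 12.111812710738592 yaw -0.13915792237362376 Fx -10.042443743666398 Fy -1.4105298606887138 Fz 6.498645714322151 M [ 0.02863355  1.45532514 -0.08985702]
```

```bash
python3 -m creep '[{"dx":0.1,"dy":-0.014,"dz":0,"rx":0,"ry":0,"rz":0},{"dx":0.1,"dy":-0.014,"dz":0,"rx":0,"ry":0,"rz":0},{"dx":0,"dy":0,"dz":0,"rx":0,"ry":0,"rz":0},{"dx":0,"dy":0,"dz":0,"rx":0,"ry":0,"rz":0}]'; python3 st.py
python3 -m creep '[{"dx":0.05,"dy":-0.007,"dz":0,"rx":0,"ry":0,"rz":0},{"dx":0.05,"dy":-0.007,"dz":0,"rx":0,"ry":0,"rz":0},{"dx":0,"dy":0,"dz":0,"rx":0,"ry":0,"rz":0},{"dx":0,"dy":0,"dz":0,"rx":0,"ry":0,"rz":0}]'; python3 st.py
```

```text
t: 14.4
ee_pos: [534.5, -181.7, 12.1]
ee_rot: [-0.0, 0.998, -0.07, -0.002]
force: [-10.0, 0.7, 7.6]
width: 21.7
gripper_force: 40.0
fx -6.872976121920043 fy 0.10051350907103485 z 12.116918851296294 yaw -0.13911252209612687 Fx -9.98808318463289 Fy -0.7000105731126122 Fz 7.592824041196436 M [ 0.0240457   1.72014085 -0.06535018]
t: 14.8
ee_pos: [535.3, -181.8, 12.1]
ee_rot: [-0.0, 0.998, -0.07, -0.002]
force: [-11.7, 0.6, 9.5]
width: 21.6
gripper_force: 40.0
fx -6.060396711097386 fy 0.10212507654216857 z 12.114604882691845 yaw -0.1391502270034978 Fx -11.680893205261464 Fy -1.0077178239295543 Fz 9.52709134025402 M [ 0.03487673  1.86447064 -0.13537999]
```

```bash
python3 -m creep '[{"dx":0.05,"dy":-0.007,"dz":0.01,"rx":0,"ry":0,"rz":0},{"dx":0,"dy":0,"dz":0,"rx":0,"ry":0,"rz":0},{"dx":0,"dy":0,"dz":0,"rx":0,"ry":0,"rz":0}]'; python3 st.py
python3 -m creep '[{"dx":0.05,"dy":-0.007,"dz":0.01,"rx":0,"ry":0,"rz":0},{"dx":0,"dy":0,"dz":0,"rx":0,"ry":0,"rz":0},{"dx":0,"dy":0,"dz":0,"rx":0,"ry":0,"rz":0}]'; python3 st.py
python3 -m creep '[{"dx":0.05,"dy":-0.007,"dz":0,"rx":0,"ry":0,"rz":0},{"dx":0,"dy":0,"dz":0,"rx":0,"ry":0,"rz":0},{"dx":0,"dy":0,"dz":0,"rx":0,"ry":0,"rz":0}]'; python3 st.py
```

```text
t: 15.1
ee_pos: [535.7, -181.9, 12.1]
ee_rot: [-0.0, 0.998, -0.07, -0.002]
force: [-10.9, 0.3, 7.5]
width: 21.7
gripper_force: 40.0
fx -5.579232648603263 fy 0.09550521824506439 z 12.148649088158784 yaw -0.1391260369810535 Fx -10.812658180991802 Fy -1.2777171738996806 Fz 7.511971907362327 M [-0.01681927  1.84490727 -0.02268159]
t: 15.4
ee_pos: [536.0, -181.9, 12.2]
ee_rot: [-0.001, 0.998, -0.07, -0.003]
force: [-11.8, 1.3, 8.7]
width: 21.7
gripper_force: 40.0
fx -5.368515884056918 fy 0.12594000085578683 z 12.178109106802475 yaw -0.139151019369901 Fx -11.835803246671741 Fy -0.3354895947318753 Fz 8.714388514406865 M [ 0.03337019  2.12664509 -0.0692577 ]
t: 15.7
ee_pos: [535.9, -181.9, 12.2]
ee_rot: [-0.001, 0.998, -0.07, -0.003]
force: [-14.7, 0.2, 11.4]
width: 21.9
gripper_force: 40.0
fx -5.3775354629055645 fy 0.11937978331159606 z 12.19486024102419 yaw -0.13913108428800314 Fx -14.584498052082349 Fy -1.823702771387097 Fz 11.361176245719514 M [ 0.02920858  2.52531584 -0.03759287]
```

The shoulders met the stops at fx -5.37: the motion stopped and Fx rises. About 3–4 N is on the stops now, so I add a little more.

```bash
python3 -m creep '[{"dx":0.05,"dy":-0.007,"dz":0.01,"rx":0,"ry":0,"rz":0},{"dx":0,"dy":0,"dz":0,"rx":0,"ry":0,"rz":0},{"dx":0,"dy":0,"dz":0,"rx":0,"ry":0,"rz":0}]' - 50; python3 st.py
python3 -m creep '[{"dx":0.05,"dy":-0.007,"dz":0.01,"rx":0,"ry":0,"rz":0},{"dx":0,"dy":0,"dz":0,"rx":0,"ry":0,"rz":0},{"dx":0,"dy":0,"dz":0,"rx":0,"ry":0,"rz":0}]'; python3 st.py
python3 -m creep '[{"dx":0.03,"dy":-0.004,"dz":0,"rx":0,"ry":0,"rz":0},{"dx":0,"dy":0,"dz":0,"rx":0,"ry":0,"rz":0},{"dx":0,"dy":0,"dz":0,"rx":0,"ry":0,"rz":0},{"dx":0,"dy":0,"dz":0,"rx":0,"ry":0,"rz":0},{"dx":0,"dy":0,"dz":0,"rx":0,"ry":0,"rz":0}]'; python3 st.py
```

```text
t: 16.0
ee_pos: [535.9, -181.9, 12.2]
ee_rot: [-0.001, 0.998, -0.069, -0.004]
force: [-17.5, 0.4, 12.7]
width: 21.3
gripper_force: 50.0
fx -5.381826331733637 fy 0.16096563568031375 z 12.199700282231483 yaw -0.13904348973843134 Fx -17.345387853354953 Fy -2.0263729803115007 Fz 12.724347786082031 M [-0.00522961  2.97645481 -0.11239825]
t: 16.3
ee_pos: [536.0, -181.9, 12.2]
ee_rot: [-0.001, 0.998, -0.069, -0.004]
force: [-20.6, 0.2, 14.0]
width: 21.5
gripper_force: 50.0
fx -5.354863788643722 fy 0.17924427504559684 z 12.236648933149603 yaw -0.13895852446189136 Fx -20.377007681877444 Fy -2.6676038138012688 Fz 14.006060867324404 M [ 0.02785439  3.35906015 -0.09477537]
t: 16.8
ee_pos: [536.0, -181.9, 12.3]
ee_rot: [-0.001, 0.998, -0.069, -0.005]
force: [-21.0, 0.5, 14.9]
width: 21.5
gripper_force: 50.0
fx -5.325039990138218 fy 0.18153392082397624 z 12.293476309843635 yaw -0.13895738709736943 Fx -20.840967346202916 Fy -2.4303845301231903 Fz 14.855488516324424 M [ 0.01833019  3.65515371 -0.14486077]
```

The push is 21 N: about 8 N spring, a few N friction, and roughly 10 N on the stops. The position is steady and the tilt is about 0.01 rad. Handing in.

```bash
python3 -m creep '[{"dx":0,"dy":0,"dz":0,"rx":0,"ry":0,"rz":0},{"dx":0,"dy":0,"dz":0,"rx":0,"ry":0,"rz":0},{"dx":0,"dy":0,"dz":0,"rx":0,"ry":0,"rz":0}]'; python3 st.py; python3 -c "
from plant import job_done; print(job_done())"
```

```text
t: 17.1
ee_pos: [536.0, -181.9, 12.3]
ee_rot: [-0.001, 0.998, -0.069, -0.005]
force: [-20.9, 1.0, 15.6]
width: 21.8
gripper_force: 50.0
fx -5.34443932798691 fy 0.17286423884862645 z 12.274776392518158 yaw -0.13894989180149903 Fx -20.791390738697757 Fy -1.9193848174646515 Fz 15.584645894109217 M [ 0.01191083  3.64664848 -0.07666514]
the job is handed in; nothing more can be done
None
```

I handed the job in at about 17 s with the tongued carrier flat in the channel and still gripped at 50 N, its shoulders against the stops at an estimated 10 N; no verdict came back, and the stop force and plunger travel are inferred from wrist force and position.

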